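Open the combination padlock and present it at the sample case

ROBOT

A 6-joint arm with a two-finger parallel gripper is mounted at the origin on the work surface. World frame = base frame: x ahead of the robot, y to its left, z up, the work surface at z = 0. Lengths are in m, angles in rad, forces in N, time in s.
With the tool pointing down it reaches from about 0.35 to 0.975 m from the base axis. Payload 4.9 kg.
Tool frame: the origin (TCP) lies at the very end of the fingers, on their centre line; the grasp point (between the pads) lies 19 mm behind it; z points along the fingers, y is the line along which they close (so a half turn about z gives the same grasp; the last joint's range is limited). The gripper opens to 85 mm and grips with 20 to 120 N. Pads are 22 mm wide; open, the fingers measure 114 mm over their backs; the gripper's body (76 mm by 85 mm) begins 54 mm behind the grasp point. The pads swing forward as they close: fully open they stand 13 mm farther back than shut.
Start: joints at [-1.264, 0.053, 1.613, -0, 1.476, -0.119], TCP at [0.258, -0.569, 0.231] pointing down, gripper open.
Joint ranges: [-3.01, 3.01], [-1.01, 2.22], [0.06, 2.58], [-1.02, 4.17], [0.09, 2.62], [-3.14, 3.14]. Speed limits (rad/s): [2.57, 2.57, 3.14, 3.14, 3.14, 3.14].

INTERFACE

Orientations are given as a unit quaternion [w, x, y, z].
In Python, from plant import manip, vision, order gives the robot as it stands.
- The arm moves only by the tool play_rows, never from a script. Its argument "steps" is a list that holds one entry, the list of rows, each a list of 6 numbers: the shift along the tool's x, y, z in mm, then the turn, a rotation vector about the tool's x, y, z in degrees. A call has 1 to 12 rows; each row is the pose to reach, as a shift and turn from the pose commanded when the call began, along the tool's axes at that moment; what a row does not reach only later rows make up. A row lasts 1/12 s, in which the tool goes at most 41.7 mm and 7.16 degrees, less where a joint would pass 70% of its speed; a pose out of reach is approached as far as the arm can. A call with a gripper value outside its range is refused whole. "claw" is the gripper's target within -1 to 1 (fully open at 1, half-way at 0, shut at -1), set as the call begins (left out, the last holds). The fingers move at their own pace and stop on an object; the grip force is fixed at half the most. Time passes only in rows, so rows that repeat a pose let the fingers close. It gives the time, the measured TCP pose, the force, the opening and the grip force at its end, in the units of the state.
- manip.state(): the state, without advancing time (a new reading comes with each control period).
- vision.grab_frame(name): name is "scene" or "top"; returns (picture, depth): 384x512x3 uint8, blue, green, red; 384x512 float32, m along the optical axis (not along the pixel's ray), 0 where there is no reading.
- vision.camera_info(name): a dict with "K" (3x3 intrinsics, pixels), "k1" (the pictures are not rectified: a ray, as slopes to the right and down, at radius r is drawn at 1 + k1 r^2 times it, then the intrinsics apply), "eye" and "orientation" of the camera in the world. Camera axes: x right, y down, z forward; pixel columns grow to the right and rows downward; lengths in m; the calibration is good to about 2 mm. A picture is of the moment at which its call begins. camera_info takes no time and is no camera call.
- order.job_done(): hands the job in; it is judged then, once.
The state is a dict: "time": time; "joint_pos": joint angles; "joint_vel": joint speeds; "joint_efforts": joint torques, N m; "tool_pos": TCP position; "tool_rot": TCP orientation; "contact_force": force on the tool from outside, world axes, zero at the start; "ft_torque": the same for the moment, N m; "gripper_width": opening from 0.0 (shut) to 1.0 (fully open); "grasp_force": force on a finger pad.
Only numpy, scipy, OpenCV 4.12 (cv2) and the standard library are available. Lean on these libraries where they do the work, as an engineer would, in place of code of your own. Each camera call takes 0.05 s, during which the arm holds its last target. There are 200 camera calls.

TASK

The padlock with the dial lies locked in its bracket. Turn its dial clockwise, feeling the clicks, until the ridge points at the index mark towards the shackle; then, with the lock still in the bracket, pull the shackle right out to its stop. Lift the opened lock out and finish holding it still in the air directly above the hasp staple at the near edge of the sample case, shackle open, touching nothing but the gripper; do not let go, and leave the loose things on the bench where they are.

Things in the scene. Friction and masses are not known exactly. Their poses are not given: they have to be found in the camera images.
- lock: combination padlock, 0.28 to 0.55 kg in all: dark square steel body 60 x 60 x 24 mm lying on its back, a round dial on its upper face, a long U-shaped steel shackle out of one side. Origin: centre of its underside. z: out of the dial face (up); -x: the side where the shackle comes out. It lies 14 mm deep in its bracket's pocket, about 1.5 mm play all round, and lifts straight up out of it.
- dial_grip (a point): centre of the dial's knob, a knurled black cylinder 38 mm across and 20 mm tall standing on the lock's face, axis vertical, 1 mm gap beneath. Point: on the axis, half-way up, 35 mm above the lock's underside (55 mm above the bench). A raised metal ridge 18 x 4 mm on its top runs from the centre to the rim along this point's -x axis.
- dial (a joint): dial angle in rad, growing clockwise seen from above; 0 = opening notch, ridge pointing at the index mark. It clicks at a notch every 0.349 rad (20 deg), about 0.06 N m, and when let go settles in the nearest notch. It starts 2 to 4 notches anticlockwise of 0 (-1.5 to -0.6). The shackle is blocked unless this is within about 0.1 rad of 0; with the shackle out the dial is blocked.
- index_mark (a point): the index mark: the longest of the raised bars round the dial on the lock's face, 7 x 3 mm, 25 mm from the dial's axis towards the shackle, midway between its legs. Point: its middle, on the lock's upper face.
- shackle_grip (a point): on the shackle's mid-line, midway between its straight legs, at their mid height (34 mm above the bench); moves with the shackle, 62 mm from the lock's axis while locked. The shackle is a round bar 9 mm thick bent to a U, 46 mm wide over the outsides of the legs, 28 mm inside. Legs run along the lock's x and are straight for 11 mm from here outwards, with free space below and beside them.
- shackle (a joint): how far the shackle is drawn out of the lock, m: 0 locked, 0.024 fully out (end stop), sliding along the lock's -x. About 3 N of friction; it stays where it is left. Blocked, it gives 2 to 5 mm and stops. Locked, the end of its bow lies 96.5 mm from the lock's axis.
- bracket: grey bracket fixed on the bench, holding the dial padlock: foot 78 x 78 mm, 20 mm high, pocket walls up to 34 mm above the bench, lower below the shackle. Origin: underside, below the lock's centre; axes as the lock's at the start. An upright steel peg, 10 mm thick, top 54 mm above the bench, stands inside the shackle's bow 45 mm from the lock's axis.
- keyed_bracket: a like bracket with a keyed padlock of the same size fixed in it: that one has a small flat keyhole disc and no dial, and plays no part. Origin: underside, below its lock's centre.
- sample_case: grey plastic sample case fixed on the bench, 220 (its x) x 170 x 80 mm, with a carrying handle 99 mm above the bench on its lid. Origin: centre of its underside.
- staple (a point): top of the hasp's staple, a small steel loop 27 mm wide that stands on the case's lid near its edge on the robot's side, 101.5 mm above the bench.
- oil_bottle_mid (a point): bystander, leave where it is: amber glass sample bottle with screw cap, 38 mm across, 95 mm tall. Point: its middle.
- oil_jar_mid (a point): bystander, leave where it is: amber jar, 48 mm across, 70 mm tall. Point: its middle.
- cap_mid (a point): bystander, leave where it is: loose screw cap, 36 mm across, 15 mm tall. Point: its middle.
- beaker_mid (a point): bystander, leave where it is: glass beaker, 64 mm across, 80 mm tall. Point: its middle.
- driver_mid (a point): bystander, leave where it is: screwdriver lying flat, about 200 mm long. Point: its middle.
- dropper_mid (a point): bystander, leave where it is: small white dropper bottle, 28 mm across, 75 mm tall. Point: its middle.
- wrench_mid (a point): bystander, leave where it is: open-ended wrench lying flat, about 180 mm long. Point: its middle.
Mind the look-alikes: they are no part of the job. What is shaped like the lock but blue is not meant.

How it is judged:
On the way, in this order (a step that is already met when the one before it is completed fails the run):
1. the dial stands in the opening notch, shackle still in (value of joint dial between -0.12 and 0.12 rad and value of joint shackle below 0.008 m), for 0.2 s.
2. the shackle is pulled out while the lock lies in its bracket (value of joint shackle above 0.02 m and distance between lock and bracket below 0.035 m), for 0.1 s.
At the end, for the whole second after the job is handed in: The lock is held in the gripper with its underside centre more than 125 mm above the bench, the shackle at least 20 mm out, the lock's centre or its shackle's grip point within 60 mm horizontally of the staple, moving slower than 40 mm/s and touching neither bracket nor case (value of joint shackle above 0.02 m and height (world z) of lock above 0.125 m and contact force between the fingers and lock above 0.5 N and contact force between lock and bracket below 0.05 N and contact force between lock and sample_case below 0.05 N and linear speed of lock below 0.04 m/s and horizontal distance between any of lock, shackle_grip and staple below 0.06 m); the arm keeps its last pose, push and grip.
It fails at once if a loose bystander is moved by more than 30 mm (distance of any of oil_bottle_mid, oil_jar_mid, cap_mid, beaker_mid, driver_mid, dropper_mid, wrench_mid from where it was at the start of the episode above 0.03 m).
It also fails if it takes over 51 s, if anything falls off the work surface, if the arm or the gripper's body presses on something with over 40 N, if the wrist force passes 120 N, or if a joint passes its speed limit or range.

## Working session

There is one attempt and no reset: what is moved stays moved. The work goes in short steps, Python scripts to look and compute and a tool call to move; the robot and the scene stay as the last step left them, time stands still between calls to the robot, and variables do not carry over. Pictures are saved under pics/ and viewed, at most 10 in all, crops included, and the job is handed in when it is done.

Besides the shell and the picture viewer there is one more tool, called as name(argument=value, ...), one argument or row to a line, values as JSON. play_rows: Moves the arm, as the interface text tells. Its arguments: {"type":"object","properties":{"steps":{"type":"array"},"claw":{"type":"number"}},"required":["steps"]}

```bash
mkdir -p pics; cat > h.py <<'E'
import numpy as np, cv2
from scipy.spatial.transform import Rotation as R
from plant import manip, vision, order
def rot(q): return R.from_quat([q[1],q[2],q[3],q[0]])
def cam(n):
    c=vision.camera_info(n); return np.array(c["K"]),c["k1"],np.array(c["eye"]),rot(c["orientation"])
def ray(n,u,v):
    K,k1,e,r=cam(n); x=np.linalg.solve(K,[u,v,1])[:2]; s=x.copy()
    for _ in range(20): s=x/(1+k1*(s@s))
    return e,r.apply([s[0],s[1],1])
def atz(n,u,v,z):
    e,d=ray(n,u,v); return e+d*(z-e[2])/d[2]
def atd(n,u,v,dep):
    e,d=ray(n,u,v); return e+d*dep
E
python3 - <<'E'
from h import *
for n in("top","scene"):
    p,d=vision.grab_frame(n); cv2.imwrite(f"pics/{n}0.png",cv2.resize(p,(800,600),interpolation=cv2.INTER_CUBIC)); np.savez(f"{n}0.npz",p=p,d=d)
    print(n,vision.camera_info(n))
print(manip.state())
E
```

```text
top {'K': array([[398.64269446,   0.        , 259.7859522 ],
       [  0.        , 398.64269446, 191.0522171 ],
       [  0.        ,   0.        ,   1.        ]]), 'k1': -0.027209575039745477, 'eye': array([0.38586639, 0.06265795, 1.32242476]), 'orientation': array([-0.03811559,  0.71491284, -0.69692301,  0.04177497])}
scene {'K': array([[350.54995715,   0.        , 255.68139194],
       [  0.        , 350.54995715, 188.35052998],
       [  0.        ,   0.        ,   1.        ]]), 'k1': 0.03117787579864304, 'eye': array([1.04673807, 0.9564667 , 0.83605415]), 'orientation': array([-0.1220032 ,  0.22417429,  0.86130606, -0.43933243])}
{'time': 0.1, 'joint_pos': array([-1.26396442e+00,  5.33117877e-02,  1.61418128e+00,  2.28503303e-05,
        1.47599572e+00, -1.19003749e-01]), 'joint_vel': array([ 0.00085974, -0.00254742, -0.002026  , -0.00037607,  0.00035302,
       -0.00028358]), 'joint_efforts': array([ 9.73792908e-05, -3.94898951e+01, -3.71366358e+01, -1.11901190e-04,
        3.86871499e-03,  8.04359416e-06]), 'tool_pos': array([ 0.25800623, -0.56863244,  0.23015828]), 'tool_rot': array([-9.44955338e-04,  9.77418294e-01,  2.11311572e-01, -7.75832668e-05]), 'contact_force': array([ 0.81290283, -0.13321521,  0.14030814]), 'ft_torque': array([ 0.00546792, -0.02969382, -0.03929222]), 'grasp_force': 0.0, 'gripper_width': 0.9978336801603486}
```

View pics/top0.png

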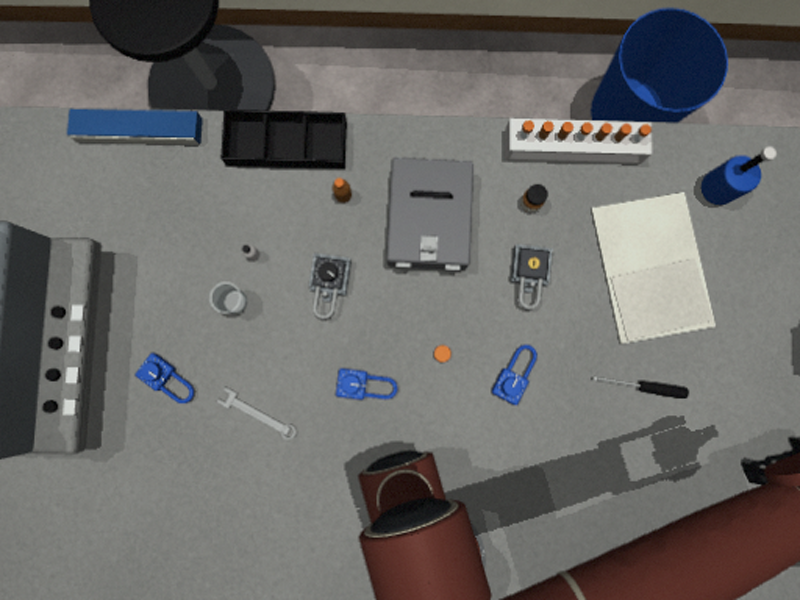

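View pics/scene0.png

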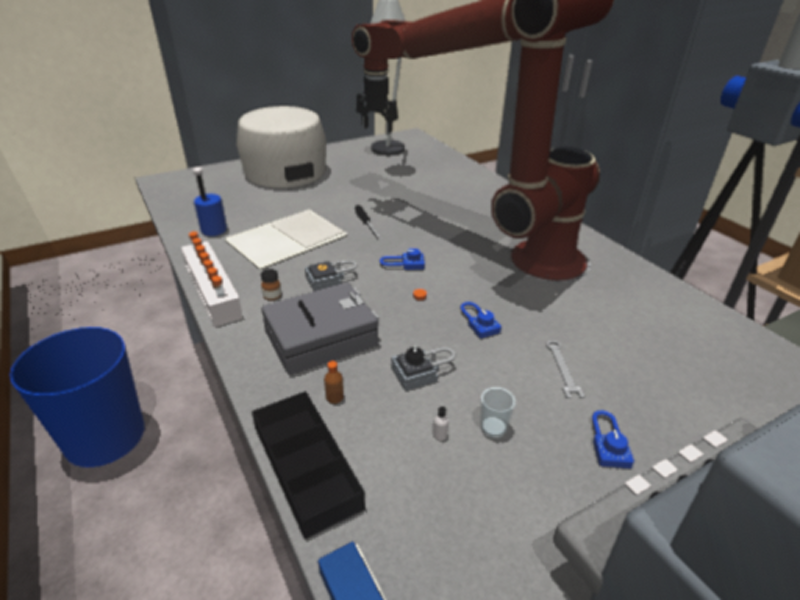

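The dial lock is at about (330,272) in the enlarged top view with its shackle towards the robot. The staple is near (430,245). Next I'll take an enlarged crop.

```bash
python3 - <<'E'
from h import *
p=np.load("top0.npz")["p"]
a=cv2.resize(p[155:210,185:235],None,fx=10,fy=10,interpolation=cv2.INTER_CUBIC)  # 500x550
b=cv2.resize(p[145:175,260:290],None,fx=9,fy=9,interpolation=cv2.INTER_CUBIC)
o=np.zeros((550,780,3),np.uint8); o[:,:500]=a; o[:270,505:775]=b
cv2.imwrite("pics/crop0.png",o)
E
```

```text
(no output)
```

View pics/crop0.png

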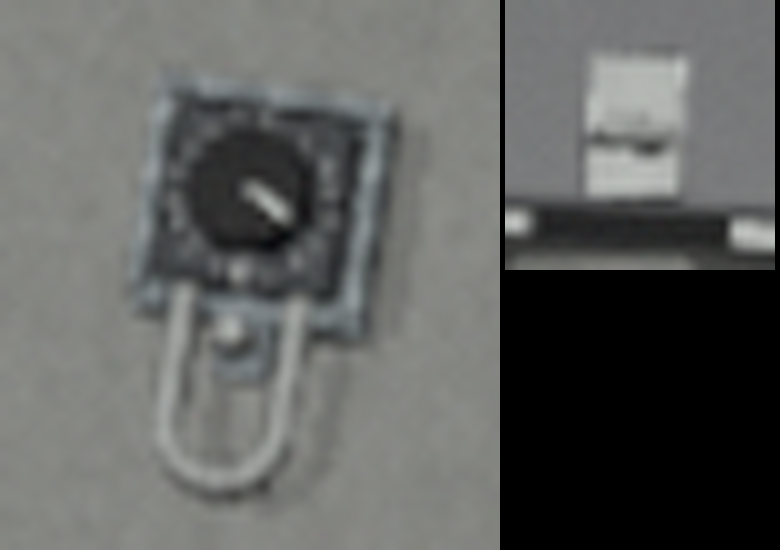

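The crop shows the dial centre at about (250,190), the ridge tip at (288,218) and the bow end at (217,493). The leg mid-points are at (242,300) and (228,400), and the staple is at (637,132).

```bash
python3 - <<'E'
from h import *
def A(x,y,z): return atz("top",185+(x+.5)/10-.5,155+(y+.5)/10-.5,z)
dial=A(250,190,.065); tip=A(289,219,.067); bow=A(217,493,.034); m1=A(242,300,.034); m2=A(228,400,.034)
idx=A(240,268,.045); peg=A(230,330,.054)
print("dial",dial,"tip",tip,"bow",bow,m1,m2,"idx",idx,"peg",peg)
for n,q in(("bow",bow),("m1",m1),("m2",m2),("idx",idx),("peg",peg),("tip",tip)):
    v=q-dial; print(n,np.degrees(np.arctan2(v[1],v[0])),np.hypot(*v[:2]))
print("staple",atz("top",260+(637-505)/9-.5,145+132/9-.5,.1))
d=np.load("top0.npz")["d"]
print("depth z dial",atd("top",209.5,173.5,d[173,209]),atd("top",274,159,d[159,274]))
s=manip.state(); print(rot(s["tool_rot"]).as_matrix().round(3))
E
```

```text
dial [0.58070863 0.21951807 0.065     ] tip [0.5713929  0.20649502 0.067     ] bow [0.48601156 0.23016744 0.034     ] [0.54922356 0.22455856 0.034     ] [0.5163765  0.22780951 0.034     ] idx [0.55823555 0.22423648 0.045     ] peg [0.53690263 0.22550554 0.054     ]
bow 173.58363193138555 0.09529398053956321
m1 170.90461155382934 0.031885989460234875
m2 172.65592441171245 0.06486424413971122
idx 168.14252156496545 0.02296307244421799
peg 172.21695534820597 0.04421328994234272
tip -125.57714140495656 0.01601195521861275
staple [0.62583112 0.0157857  0.1       ]
depth z dial [0.58078209 0.21961655 0.06553921] [0.62685314 0.0162181  0.09741622]
[[ 0.911  0.413 -0.001]
 [ 0.413 -0.911  0.002]
 [ 0.    -0.002 -1.   ]]
```

play_rows(
  steps=[
    [[310, -292, 0, 0, 0, 0], [310, -292, 0, 0, 0, 0], [310, -292, 0, 0, 0, 0], [310, -292, 0, 0, 0, 0], [310, -292, 0, 0, 0, 0], [310, -292, 0, 0, 0, 0], [310, -292, 0, 0, 0, 0], [310, -292, 0, 0, 0, 0], [310, -292, 0, 0, 0, 0], [310, -292, 0, 0, 0, 0], [310, -292, 0, 0, 0, 0], [310, -292, 0, 0, 0, 0]],
  ],
  claw=1,
)

```text
time: 1.1
tool_pos: [0.4204, -0.1728, 0.2309]
tool_rot: [-0.0, 0.977, 0.214, -0.0]
contact_force: [0.2, 1.4, 0.8]
gripper_width: 0.999
grasp_force: 0.0
```

play_rows(
  steps=[
    [[310, -292, 0, 0, 0, 0], [310, -292, 0, 0, 0, 0], [310, -292, 0, 0, 0, 0], [310, -292, 0, 0, 0, 0], [310, -292, 0, 0, 0, 0], [310, -292, 0, 0, 0, 0], [310, -292, 0, 0, 0, 0], [310, -292, 0, 0, 0, 0], [310, -292, 0, 0, 0, 0], [310, -292, 0, 0, 0, 0], [310, -292, 0, 0, 0, 0], [310, -292, 0, 0, 0, 0]],
  ],
)

```text
time: 2.1
tool_pos: [0.5825, 0.2195, 0.2302]
tool_rot: [0.0, 0.977, 0.212, -0.001]
contact_force: [0.0, -0.2, 0.3]
gripper_width: 0.999
grasp_force: 0.0
```

play_rows(
  steps=[
    [[-1.6, -0.7, 40, 0, 0, 0], [-1.6, -0.7, 80, 0, 0, 0], [-1.6, -0.7, 120, 0, 0, 0], [-1.6, -0.7, 150, 0, 0, 0], [-1.6, -0.7, 165, 0, 0, 0], [-1.6, -0.7, 175, 0, 0, 0], [-1.6, -0.7, 180, 0, 0, 0], [-1.6, -0.7, 180, 0, 0, 0]],
  ],
)

```text
time: 2.77
tool_pos: [0.5798, 0.2172, 0.0509]
tool_rot: [0.0, 0.978, 0.211, -0.0]
contact_force: [0.3, -0.5, -0.7]
gripper_width: 1.001
grasp_force: 0.0
```

play_rows(
  steps=[
    [[0, 0, 0, 0, 0, 0], [0, 0, 0, 0, 0, 0], [0, 0, 0, 0, 0, 0], [0, 0, 0, 0, 0, 0], [0, 0, 0, 0, 0, 0], [0, 0, 0, 0, 0, 0], [0, 0, 0, 0, 0, 0], [0, 0, 0, 0, 0, 0], [0, 0, 0, 0, 0, 0], [0, 0, 0, 0, 0, 0]],
  ],
  claw=-1,
)

```text
time: 3.6
tool_pos: [0.5809, 0.2193, 0.0532]
tool_rot: [-0.0, 0.977, 0.211, 0.001]
contact_force: [-1.4, 0.0, 6.3]
gripper_width: 0.414
grasp_force: 59.5
```

play_rows(
  steps=[
    [[0, 0, -2, 0, 0, 5], [0, 0, -2, 0, 0, 10], [0, 0, -2, 0, 0, 15], [0, 0, -2, 0, 0, 20], [0, 0, -2, 0, 0, 25], [0, 0, -2, 0, 0, 30], [0, 0, -2, 0, 0, 35], [0, 0, -2, 0, 0, 40], [0, 0, -2, 0, 0, 45], [0, 0, -2, 0, 0, 50], [0, 0, -2, 0, 0, 55], [0, 0, -2, 0, 0, 61]],
  ],
)

```text
time: 4.6
tool_pos: [0.58, 0.2211, 0.0536]
tool_rot: [-0.002, 0.949, -0.316, -0.0]
contact_force: [-0.0, 7.6, -2.1]
gripper_width: 0.411
grasp_force: 60.4
```

play_rows(
  steps=[
    [[0, 0, 0, 0, 0, 0], [0, 0, 0, 0, 0, 0], [0, 0, 0, 0, 0, 0], [0, 0, 0, 0, 0, 0]],
  ],
)

```text
time: 4.93
tool_pos: [0.58, 0.2211, 0.0536]
tool_rot: [-0.002, 0.949, -0.314, 0.0]
contact_force: [0.6, 7.3, -1.7]
gripper_width: 0.41
grasp_force: 60.4
```

play_rows(
  steps=[
    [[0, 0, 0, 0, 0, 0], [0, 0, 0, 0, 0, 0], [0, 0, 0, 0, 0, 0], [0, 0, 0, 0, 0, 0], [0, 0, 0, 0, 0, 0], [0, 0, 0, 0, 0, 0], [0, 0, -20, 0, 0, 0], [0, 0, -50, 0, 0, 0], [0, 0, -80, 0, 0, 0]],
  ],
  claw=1,
)

```text
time: 5.68
tool_pos: [0.5787, 0.2183, 0.1327]
tool_rot: [0.001, 0.949, -0.314, -0.001]
contact_force: [0.0, 0.5, 1.3]
gripper_width: 0.999
grasp_force: 0.0
```

play_rows(
  steps=[
    [[-35, 19, -40, 0, 0, -6], [-70, 38, -50, 0, 0, -12], [-105, 58, -50, 0, 0, -18], [-141, 77, -50, 0, 0, -24], [-141, 77, -50, 0, 0, -29.4], [-141, 77, -50, 0, 0, -29.4], [-141, 77, -50, 0, 0, -29.4]],
  ],
)

```text
time: 6.27
tool_pos: [0.4207, 0.2411, 0.1837]
tool_rot: [-0.0, 0.998, -0.064, 0.001]
contact_force: [0.1, -0.5, 0.4]
gripper_width: 1.001
grasp_force: 0.0
```

```bash
python3 - <<'E'
from h import *
p,d=vision.grab_frame("top")
a=cv2.resize(p[155:210,185:235],None,fx=10,fy=10,interpolation=cv2.INTER_CUBIC)
cv2.imwrite("pics/crop1.png",a); s=manip.state(); print(s["tool_pos"],rot(s["tool_rot"]).as_matrix().round(3))
E
```

```text
[0.4214069  0.24096032 0.18372382] [[ 0.992 -0.127  0.001]
 [-0.127 -0.992  0.   ]
 [ 0.001 -0.    -1.   ]]
```

View pics/crop1.png

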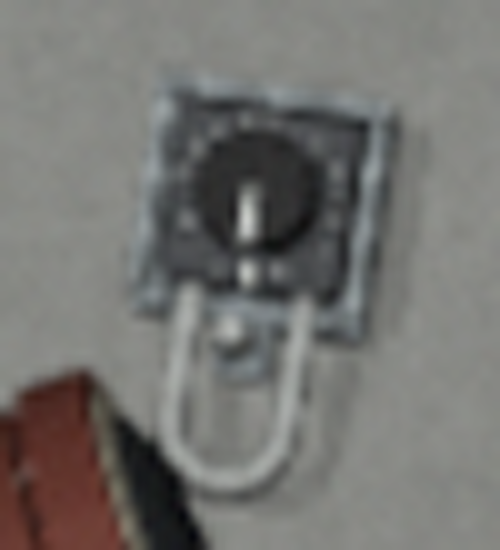

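The ridge, from (252,185) to (246,240), now lines up with the index mark at (248,270), so the dial is in the opening notch.

```bash
python3 - <<'E'
from h import *
def A(x,y,z): return atz("top",185+(x+.5)/10-.5,155+(y+.5)/10-.5,z)
dial=A(257,191,.065)
for n,q in(("bow",A(231,495,.034)),("m1",A(248,300,.034)),("m2",A(232,400,.034)),("idx",A(248,271,.045)),("tip",A(246,240,.067))):
    v=q-dial; print(n,q,np.degrees(np.arctan2(v[1],v[0])),np.hypot(*v[:2]))
print(dial)
t=manip.state()["tool_pos"]; M=rot(manip.state()["tool_rot"]).as_matrix()
a=np.radians(173.5); g=dial+.062*np.array([np.cos(a),np.sin(a),0]); g[2]=.016
print(g,(M.T@(g-t))*1e3)
E
```

```text
bow [0.48547963 0.22560703 0.034     ] 174.98488222575727 0.09532926948072666
m1 [0.54927409 0.22260456 0.034     ] 170.29442413406372 0.03162247276531755
m2 [0.51641011 0.22651052 0.034     ] 171.79156718707424 0.0646966430660461
idx [0.55732438 0.22161232 0.045     ] 169.3709596548415 0.023523174697458796
tip [0.56429527 0.2199039  0.067     ] 170.74845446309203 0.016361511699559628
[0.58044395 0.21727348 0.065     ]
[0.51884249 0.22429208 0.016     ] [ 98.5564475    4.16399956 167.8454462 ]
```

play_rows(
  steps=[
    [[33, 1, 25, 0, 0, 0], [66, 2, 50, 0, 0, 0], [98, 3, 75, 0, 0, 0], [98, 3, 105, 0, 0, 0], [98, 3, 130, 0, 0, 0], [98, 3, 150, 0, 0, 0], [98, 3, 160, 0, 0, 0], [98, 3, 166, 0, 0, 0], [98, 3, 166, 0, 0, 0]],
  ],
)

```text
time: 7.07
tool_pos: [0.5175, 0.2253, 0.0161]
tool_rot: [0.0, 0.998, -0.063, -0.001]
contact_force: [0.1, 0.1, -0.3]
gripper_width: 1.001
grasp_force: 0.0
```

play_rows(
  steps=[
    [[0, 0, 0, 0, 0, 0], [0, 0, 0, 0, 0, 0], [0, 0, 0, 0, 0, 0], [0, 0, 0, 0, 0, 0], [0, 0, 0, 0, 0, 0], [0, 0, 0, 0, 0, 0], [0, 0, 0, 0, 0, 0], [0, 0, 0, 0, 0, 0], [0, 0, 0, 0, 0, 0]],
  ],
  claw=-1,
)

```text
time: 7.82
tool_pos: [0.5186, 0.2268, 0.0191]
tool_rot: [-0.001, 0.998, -0.063, 0.001]
contact_force: [-1.5, 3.6, 6.1]
gripper_width: 0.514
grasp_force: 60.3
```

play_rows(
  steps=[
    [[-4, 0, 0, 0, 0, 0], [-8, 0, 0, 0, 0, 0], [-12, 0, 0, 0, 0, 0], [-16, 0, 0, 0, 0, 0], [-20, 0, 0, 0, 0, 0], [-24, 0, 0, 0, 0, 0], [-26, 0, 0, 0, 0, 0], [-28, 0, 0, 0, 0, 0], [-28, 0, 0, 0, 0, 0], [-28, 0, 0, 0, 0, 0]],
  ],
)

```text
time: 8.65
tool_pos: [0.4924, 0.2296, 0.0187]
tool_rot: [-0.001, 0.998, -0.063, 0.003]
contact_force: [10.1, 2.6, 1.7]
gripper_width: 0.512
grasp_force: 60.9
```

play_rows(
  steps=[
    [[0, 0, 0, 0, 0, 0], [0, 0, 0, 0, 0, 0], [0, 0, 0, 0, 0, 0], [0, 0, 0, 0, 0, 0], [0, 0, 0, 0, 0, 0], [0, 0, -20, 0, 0, 0], [0, 0, -55, 0, 0, 0], [0, 0, -90, 0, 0, 0], [-30, 0, -110, 0, 0, 0], [-65, 0, -120, 0, 0, 0], [-95, 0, -120, 0, 0, 0], [-95, 0, -120, 0, 0, 0]],
  ],
  claw=1,
)

```text
time: 9.65
tool_pos: [0.3914, 0.2415, 0.1369]
tool_rot: [0.0, 0.998, -0.062, -0.001]
contact_force: [0.0, -0.0, -1.4]
gripper_width: 0.999
grasp_force: 0.0
```

```bash
python3 - <<'E'
from h import *
p,d=vision.grab_frame("top")
a=cv2.resize(p[155:215,185:235],None,fx=10,fy=10,interpolation=cv2.INTER_CUBIC)
cv2.imwrite("pics/crop2.png",a); s=manip.state(); t=s["tool_pos"];M=rot(s["tool_rot"]).as_matrix(); print(t,M.round(3))
print(M.T@(np.array([.5805,.219,.05])-t)*1e3)
E
```

```text
[0.39325054 0.24124918 0.13690858] [[ 0.992 -0.123 -0.001]
 [-0.123 -0.992 -0.   ]
 [-0.001  0.    -1.   ]]
[188.60811291  -1.05125894  86.81222047]
```

View pics/crop2.png

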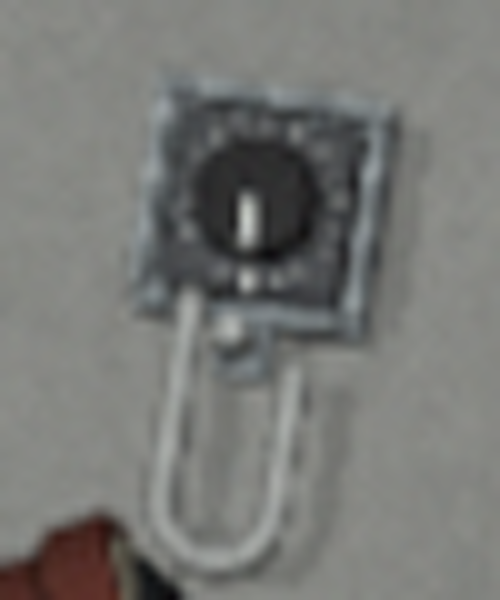

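The shackle is fully out: one leg is free, and the bow end has moved from about 493 to 572. The dial is now at about (257,200).

play_rows(
  steps=[
    [[40, 0, 0, 0, 0, 0], [80, 0, 0, 0, 0, 0], [120, -1, 0, 0, 0, 0], [160, -1, 0, 0, 0, 0], [185.5, -1, 10, 0, 0, 0], [185.5, -1, 40, 0, 0, 0], [185.5, -1, 65, 0, 0, 0], [185.5, -1, 80, 0, 0, 0], [185.5, -1, 88, 0, 0, 0], [185.5, -1, 88, 0, 0, 0]],
  ],
)

```text
time: 10.53
tool_pos: [0.5781, 0.218, 0.0459]
tool_rot: [0.001, 0.998, -0.063, -0.003]
contact_force: [0.0, 0.9, -0.8]
gripper_width: 1.0
grasp_force: 0.0
```

play_rows(
  steps=[
    [[0, 0, 0, 0, 0, 0], [0, 0, 0, 0, 0, 0], [0, 0, 0, 0, 0, 0], [0, 0, 0, 0, 0, 0], [0, 0, 0, 0, 0, 0], [0, 0, 0, 0, 0, 0], [0, 0, 0, 0, 0, 0], [0, 0, 0, 0, 0, 0], [0, 0, 0, 0, 0, 0], [0, 0, 0, 0, 0, 0]],
  ],
  claw=-1,
)

```text
time: 11.37
tool_pos: [0.581, 0.2196, 0.0515]
tool_rot: [-0.001, 0.998, -0.063, 0.002]
contact_force: [-0.8, 0.8, 6.5]
gripper_width: 0.415
grasp_force: 60.0
```

play_rows(
  steps=[
    [[0, 0, -4, 0, 0, 0], [0, 0, -8, 0, 0, 0], [0, 0, -14, 0, 0, 0], [0, 0, -20, 0, 0, 0], [0, 0, -28, 0, 0, 0], [0, 0, -36, 0, 0, 0], [0, 0, -44, 0, 0, 0], [0, 0, -52, 0, 0, 0], [0, 0, -60, 0, 0, 0], [0, 0, -70, 0, 0, 0], [0, 0, -80, 0, 0, 0], [0, 0, -80, 0, 0, 0]],
  ],
)

```text
time: 12.37
tool_pos: [0.5814, 0.2193, 0.1328]
tool_rot: [-0.001, 0.998, -0.063, 0.002]
contact_force: [1.1, -0.0, -4.4]
gripper_width: 0.416
grasp_force: 61.4
```

play_rows(
  steps=[
    [[0, 0, -15, 0, 0, 0], [0, 0, -35, 0, 0, 0], [0, 0, -55, 0, 0, 0], [4, 12, -65, 0, 0, 0], [12, 32, -70, 0, 0, 0], [20, 54, -70, 0, 0, 0], [28, 76, -70, 0, 0, 0], [36, 98, -70, 0, 0, 0], [44, 120, -70, 0, 0, 0], [52, 142, -70, 0, 0, 0], [60, 162, -70, 0, 0, 0], [66, 180, -70, 0, 0, 0]],
  ],
)

```text
time: 13.37
tool_pos: [0.6226, 0.0297, 0.1988]
tool_rot: [0.0, 0.998, -0.063, -0.0]
contact_force: [0.9, -0.2, -4.8]
gripper_width: 0.416
grasp_force: 61.4
```

play_rows(
  steps=[
    [[3, 10, 0, 0, 0, 0], [5, 16, 0, 0, 0, 0], [5, 16, 0, 0, 0, 0], [5, 16, 0, 0, 0, 0], [5, 16, 0, 0, 0, 0], [5, 16, 0, 0, 0, 0], [5, 16, 0, 0, 0, 0], [5, 16, 0, 0, 0, 0]],
  ],
)

```text
time: 14.03
tool_pos: [0.6255, 0.0162, 0.1994]
tool_rot: [-0.0, 0.998, -0.062, 0.0]
contact_force: [-0.3, -0.7, -4.5]
gripper_width: 0.415
grasp_force: 61.4
```

```bash
python3 - <<'E'
from h import *
p,d=vision.grab_frame("scene")
cv2.imwrite("pics/fin.png",cv2.resize(p[90:290,130:390],(780,600),interpolation=cv2.INTER_CUBIC)); print(manip.state())
E
```

```text
{'time': 14.0833, 'joint_pos': array([-9.31485142e-02,  7.53220595e-02,  1.64307365e+00,  8.14539827e-05,
        1.42317397e+00,  1.60252582e+00]), 'joint_vel': array([-0.00396971,  0.0011218 , -0.00228307,  0.00024254, -0.00022552,
        0.00018755]), 'joint_efforts': array([ 3.14332370e-02, -4.23859620e+01, -3.89213526e+01,  3.36811936e-03,
        7.01083476e-02,  3.77900096e-04]), 'tool_pos': array([0.62549822, 0.01611236, 0.19933719]), 'tool_rot': array([-3.99123541e-05,  9.98050944e-01, -6.24044194e-02,  1.27199297e-05]), 'contact_force': array([ 0.00506476,  0.51738396, -4.38700575]), 'ft_torque': array([-1.45567015e-02, -6.91041377e-02, -1.26975774e-05]), 'grasp_force': 61.38943433761597, 'gripper_width': 0.41575575462156805}
```

View pics/fin.png

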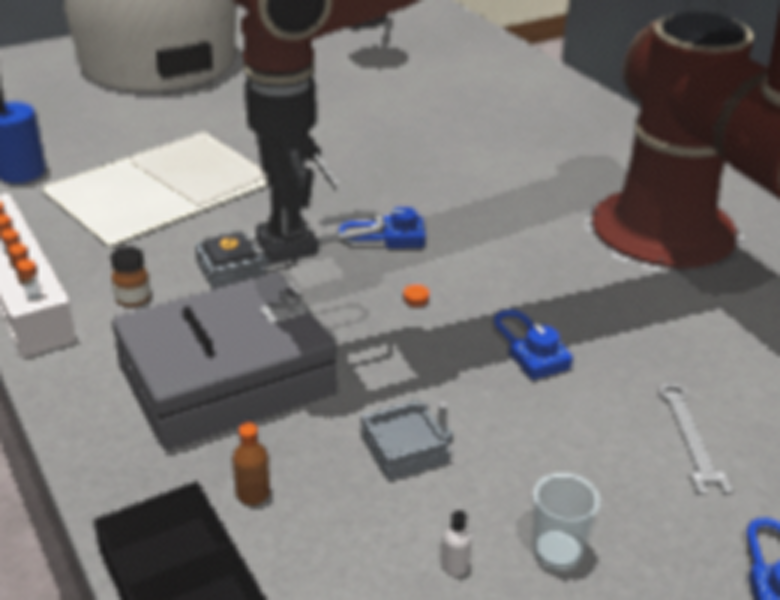

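The lock hangs level in the gripper at about (287,240) above the staple end of the case. The bracket at (405,440) is empty and the bystanders are in place, so I'm handing in.

```bash
python3 -c "
from plant import order; print(order.job_done())"
```

```text
the job is handed in; nothing more can be done
None
```

The job is handed in, with no verdict returned: I turned the dial to its opening notch, pulled the shackle out in the bracket, and left the open lock held still above the staple at about 14 s.

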